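# Wedge the rocking bench grinder

## Task

The small bench grinder rocks because the foot under the red press pad is too short. Push the wooden wedge along the bench, thin end first, under that foot until the grinder no longer rocks and still stands level: do not pick the wedge up and do not shove the grinder away. Then test it with a firm push of the fingertips (about 12 N) straight down on the red pad, and finish while still pressing there; leave the screw jar, tape measure and sanding block where they are.

Things in the scene. Friction and masses are not known exactly. Their poses are not given: they have to be found in the camera images.
- grinder: Small blue bench grinder bolted on a brown wooden board (180 x 240 mm, top 40 and underside 25 mm above the bench), loose, about 2.6 kg. Origin: middle of the base at bench level; x to the rear, y to the left, z up. The grinder stands on the rear right of the board, its top 132 mm above the bench, at least 50 mm from the pad's centre. Four black feet, 26 mm across with rounded undersides, at x +-70, y +-100 mm
- short_foot (a point): Point on the bench straight below the middle of the short foot, at x -70, y +100, z 0 mm of the grinder; axes as the grinder's. The other feet stand on the bench and the grinder is level; this one is screwed in and hangs 5 to 9.5 mm above the bench, different each time. 4 to 7 N down on the red pad makes it tip until this foot lands
- pad_top (a point): Centre of the top of the round red pad, 44 mm above the bench, straight above the short foot. Axes as the grinder's
- press_pad: The round red pad on the near left corner of the board, 44 mm across, 4 mm thick, fixed to the board; origin at the centre of its underside. Axes as the grinder's
- wedge: Loose light-wood wedge lying flat to the left of the short foot, 80 g, 50 wide (x) x 110 long (y) mm. Origin: centre of its underside; +y points to the thick end. 2 mm thick at the thin end, rising evenly to 18 mm at the thick end. It meets the foot 20 to 55 mm from its thin end, and friction then keeps it there; it takes a push of 3 N or more to lift the foot
- wedge_tip (a point): Middle of the lower edge of the wedge's thin end (its -y end). It starts 30 to 80 mm from the foot's edge and points at the foot only roughly. Axes as the wedge's
- wedge_tail (a point): Middle of the wedge's thick end face, which is flat, upright and 18 mm high; 9 mm above the bench. Axes as the wedge's; push here toward the wedge's -y
- screw_jar: Bystander: jar of brass screws with a white lid, 69 x 67 x 81 mm, standing farther back to the left. Origin: centre of its underside
- tape_measure: Bystander: yellow tape measure, 65 x 81 x 33 mm, at the near right. Origin: centre of its underside
- sanding_block: Bystander: brown wooden sanding block, 45 x 110 x 35 mm, lying farther left. Origin: centre of its underside
Mind the look-alikes: they are no part of the job. There is more than one size of the wedge; the job needs the smaller.

How it is judged:
On the way:
1. the thin end of the wedge is pushed in under the short foot (x of short_foot in the frame of wedge between -0.022 and 0.022 m and y of short_foot in the frame of wedge between -0.055 and 0.045 m), for 0.2 s.
At the end, for the whole second after the job is handed in: The fingers press the red pad with over 8 N and do not touch the wedge; the grinder tilts less than 0.018 rad and is within 25 mm of its start; the wedge carries it under the short foot, which stands within 22 mm of the wedge's middle line and past its thin end (all of step 1 and contact force between the fingers and press_pad above 8 N and angle between grinder's own z axis and vertical below 0.018 rad and contact force between wedge and grinder above 1 N and distance of grinder from where it was at the start of the episode below 0.025 m and contact force between the fingers and wedge below 0.5 N); the arm keeps its last pose, push and grip.
It fails at once if the wedge is lifted off the bench (more than 12 mm) (height (world z) of wedge above 0.012 m).
It fails at once if the grinder is lifted or tipped over (angle between grinder's own z axis and vertical above 0.15 rad or height (world z) of grinder above 0.02 m).
It fails at once if the grinder is shoved more than 40 mm (distance of grinder from where it was at the start of the episode above 0.04 m).
It fails at once if the screw jar, tape measure or sanding block is moved more than 20 mm (distance of any of screw_jar, tape_measure, sanding_block from where it was at the start of the episode above 0.02 m).
It also fails if it takes over 64 s, if anything falls off the work surface, if the arm or the gripper's body presses on something with over 40 N, if the wrist force passes 120 N, or if a joint passes its speed limit or range.

## Robot

A 7-joint arm with a two-finger parallel gripper is mounted at the origin on a cart in front of the work surface, level with it; the furniture and walls round the work are solid. World frame = base frame: x ahead of the robot, y to its left, z up, the work surface at z = 0. Lengths are in m, angles in rad, forces in N, time in s.
With the tool pointing down it reaches from about 0.425 to 0.825 m from the base axis. Payload 3.6 kg.
Tool frame: the origin (TCP) lies between the finger pads; the fingertips stand 17 mm ahead of it and the grasp point (between the pads) lies 2 mm behind it; z points along the fingers, y is the line along which they close (so a half turn about z gives the same grasp; the last joint's range is limited). The gripper opens to 85 mm and grips with 20 to 120 N. Pads are 22 mm wide; open, the fingers measure 114 mm over their backs; the gripper's body (76 mm by 85 mm) begins 54 mm behind the grasp point. The pads swing forward as they close: fully open they stand 13 mm farther back than shut.
Start: joints at [1.25, 0.615, -0.013, 1.423, 0.008, 1.103, -0.04], TCP at [0.189, -0.622, 0.248] pointing down, gripper open.
Joint ranges: [-3.12, 3.12], [-0.3, 2.06], [-1.34, 1.32], [0.26, 2.42], [-1.36, 4.5], [0.01, 1.98], [-2.84, 2.84]. Speed limits (rad/s): [2.79, 2.79, 3.14, 3.14, 3.14, 3.14, 3.14].

## Interface

Orientations are given as a unit quaternion [w, x, y, z].
In Python, from cell import env gives the robot as it stands.
- The arm moves only by the tool jog_arm, never from a script. Its argument "targets" is a list of rows, each a list of 7 numbers: the shift along the tool's x, y, z in units of 30 mm (1.0 is 30 mm), then the turn, a rotation vector about the tool's x, y, z in degrees, then the closure, from -1 (fully open) to 1 (shut). A call has exactly 8 rows; each row is the pose to reach, as a shift and turn from the pose commanded when the call began, along the tool's axes at that moment; what a row does not reach only later rows make up. A row lasts 1/12 s, in which the tool goes at most 41.7 mm and 7.16 degrees, less where a joint would pass 70% of its speed; a pose out of reach is approached as far as the arm can. A call with a gripper value outside its range is refused whole. The fingers move at their own pace and stop on an object; the grip force is fixed at half the most. Time passes only in rows, so rows that repeat a pose let the fingers close, or fill a call up. It gives the time, the measured TCP pose, the force, the opening and the grip force at its end, in the units of the state.
- env.read_state(): the state, without advancing time (a new reading comes with each control period).
- env.camera(name): name is "scene" or "side" or "wrist"; returns the picture (480x640x3 uint8, red, green, blue); there is no depth.
- env.camera_params(name): a dict with "fx", "fy", "cx", "cy" (pixels), "dist" ([k1, k2, p1, p2, k3] as OpenCV has them; the pictures are not rectified), "world_to_cam" (4x4, takes a point from world to camera coordinates). Camera axes: x right, y up, looking along -z (the intrinsics and any distortion apply to the point x, -y, -z); pixel columns grow to the right and rows downward; lengths in m; the calibration is good to about 2 mm. A picture is of the moment at which its call begins: read the wrist's pose just before it. camera_params takes no time and is no camera call; for the wrist camera it gives the pose at the moment of the call.
- env.sign_off(): hands the job in; it is judged then, once.
The state is a dict: "t": time; "qpos": joint angles; "joint_vel": joint speeds; "joint_efforts": joint torques, N m; "position": TCP position; "tool_rot": TCP orientation; "wrist_force": force on the tool from outside, world axes, zero at the start; "moment": the same for the moment, N m; "grip_width": opening from 0.0 (shut) to 1.0 (fully open); "grasp_force": force on a finger pad.
Only numpy, scipy, OpenCV 4.12 (cv2) and the standard library are available. Lean on these libraries where they do the work, as an engineer would, in place of code of your own. Each camera call takes 0.05 s, during which the arm holds its last target. There are 200 camera calls.

## Working session

There is one attempt and no reset: what is moved stays moved. The work goes in short steps, Python scripts to look and compute and a tool call to move; the robot and the scene stay as the last step left them, time stands still between calls to the robot, and variables do not carry over. Pictures are saved under pics/ and viewed, at most 10 in all, crops included, and the job is handed in when it is done.

Besides the shell and the picture viewer there is one more tool, called after "Emit:" as name(argument=value, ...), one argument or row to a line, values as JSON. jog_arm: Moves the arm, as the interface text tells. Its arguments: {"type":"object","properties":{"targets":{"type":"array"}},"required":["targets"]}

```bash
mkdir -p pics; ls
python3 - <<'E'
from cell import env
import cv2
s=env.read_state();print({k:s[k] for k in('t','position','tool_rot','wrist_force')})
for n in('scene','side'):
    cv2.imwrite(f'pics/{n}1.png',cv2.cvtColor(env.camera(n),cv2.COLOR_RGB2BGR))
    p=env.camera_params(n);print(n,p)
E
```

```text
pics
{'t': 0.0, 'position': array([ 0.18867636, -0.62125395,  0.24713707]), 'tool_rot': array([-1.28295470e-03,  9.89150070e-01,  1.46902887e-01, -1.86653857e-04]), 'wrist_force': array([-1.32205687, -0.441912  , -0.33561916])}
scene {'fx': 494.60485181861185, 'fy': 494.60485181861185, 'cx': 315.9282505051955, 'cy': 249.03061877329176, 'dist': array([0.04458588, 0.        , 0.        , 0.        , 0.        ]), 'world_to_cam': array([[-0.48694673, -0.87340149, -0.00726084,  0.31399259],
       [ 0.44369293, -0.25451514,  0.85927797, -0.28976468],
       [-0.75234265,  0.41520101,  0.51145739, -0.91523132],
       [ 0.        ,  0.        ,  0.        ,  1.        ]])}
side {'fx': 451.30321001542825, 'fy': 451.30321001542825, 'cx': 326.4229381776175, 'cy': 239.24126263519815, 'dist': array([-0.03647619,  0.        ,  0.        ,  0.        ,  0.        ]), 'world_to_cam': array([[-0.97372159, -0.22622514, -0.02623838,  0.55541886],
       [ 0.08284775, -0.45917868,  0.88447227, -0.08485203],
       [-0.21213797,  0.85905595,  0.46585444, -1.18640426],
       [ 0.        ,  0.        ,  0.        ,  1.        ]])}
```

View pics/scene1.png

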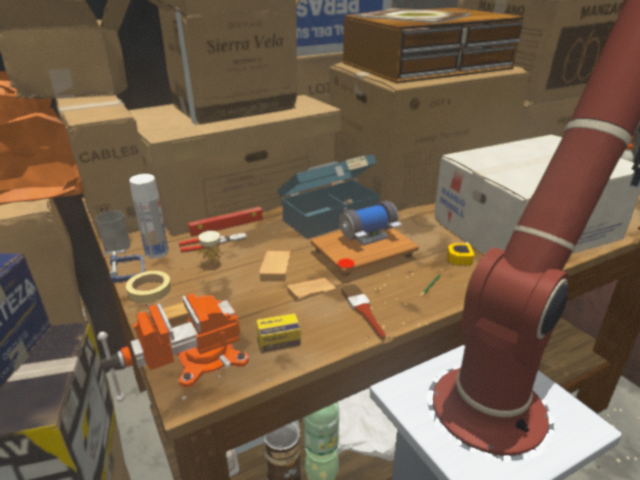

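View pics/side1.png

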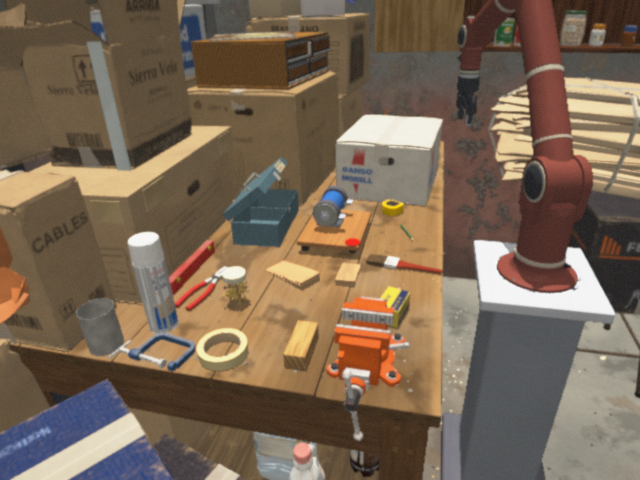

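Scene view: pad (346,264), wedge candidates at (312,289) and (275,265). Side view: pad (352,242), candidates at (347,274) and (293,273). I'll measure both and enlarge them.

```bash
cat > h.py <<'E'
from cell import env
import cv2, numpy as np
def ray(p,uv,z):
    K=np.array([[p['fx'],0,p['cx']],[0,p['fy'],p['cy']],[0,0,1]])
    n=cv2.undistortPoints(np.array(uv,float).reshape(-1,1,2),K,p['dist']).reshape(-1,2)
    W=p['world_to_cam'];R=W[:3,:3];c=-R.T@W[:3,3]
    d=np.c_[n[:,0],-n[:,1],-np.ones(len(n))]@R
    return c+d*((z-c[2])/d[:,2])[:,None]
def proj(p,X):
    W=p['world_to_cam'];q=np.atleast_2d(X)@W[:3,:3].T+W[:3,3];q=q*[1,-1,-1]
    K=np.array([[p['fx'],0,p['cx']],[0,p['fy'],p['cy']],[0,0,1]])
    return cv2.projectPoints(q,np.zeros(3),np.zeros(3),K,p['dist'])[0].reshape(-1,2)
def red(im):
    h=cv2.cvtColor(im,cv2.COLOR_RGB2HSV)
    return (((h[...,0]<6)|(h[...,0]>174))&(h[...,1]>190)&(h[...,2]>130)).astype(np.uint8)
E
python3 - <<'E'
from h import *
out=[]
for n,(x,y),px in(('scene',(250,220),(346,264)),('side',(260,215),(352,242))):
    im=cv2.cvtColor(cv2.imread(f'pics/{n}1.png'),cv2.COLOR_BGR2RGB);p=env.camera_params(n)
    print(n,ray(p,[px],.044).round(3))
    k,l,st,c=cv2.connectedComponentsWithStats(red(im))
    for i in range(1,k):
        if st[i,4]>25 and np.hypot(*(c[i]-px))<20: print('pad',c[i],st[i],ray(p,[c[i]],.044).round(4))
    w=im[y:y+100,x:x+130]
    out.append(cv2.resize(w,None,fx=6,fy=6,interpolation=cv2.INTER_CUBIC)[:, :780])
for n,o in zip(('scene','side'),out): cv2.imwrite(f'pics/crop_{n}.png',cv2.cvtColor(o,cv2.COLOR_RGB2BGR))
E
```

```text
scene [[0.483 0.002 0.044]]
pad [345.58585859 263.14141414] [338 259  16   9  99] [[0.4875 0.0009 0.044 ]]
side [[0.494 0.006 0.044]]
pad [352.3253012  241.90361446] [346 239  14   7  83] [[0.4934 0.0052 0.044 ]]
```

View pics/crop_scene.png

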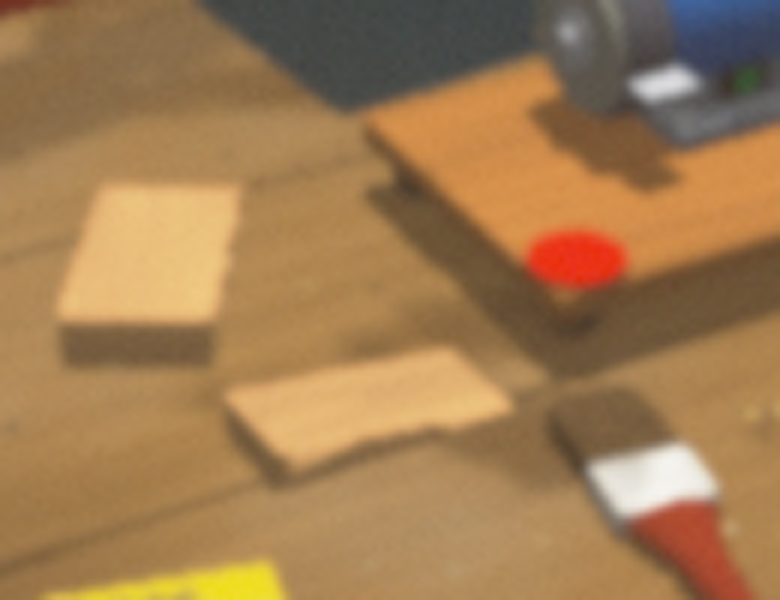

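View pics/crop_side.png

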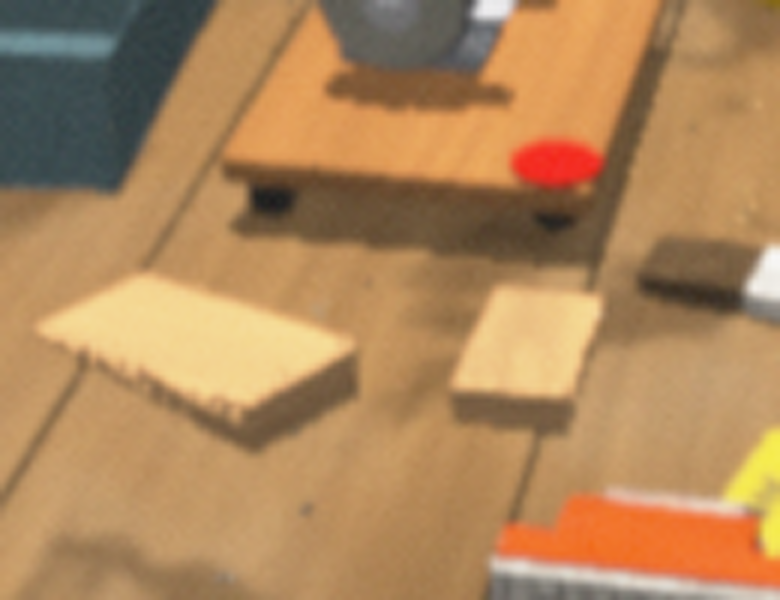

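Two candidates: A is the wedge at scene (312,289) / side (347,274), and B is at scene (275,265) / side (293,273). A looks smaller, lies directly left of the pad's foot and its thin end points at it. B is bigger and sits farther back. I'll check A's size and pose from its corners.

Run:
```python
from h import *
o={'scene':(250,220),'side':(260,215)}
C={'scene':dict(tr=(450,347),tn=(512,407),Tr=(225,395),Tn=(290,470),bl=(368,122),B=[(100,185),(242,185),(60,322),(215,322)]),
'side':dict(tr=(495,287),tn=(602,295),Tr=(450,393),Tn=(575,403),bl=(225,160),bn=(600,190),B=[(40,328),(145,272),(245,410),(355,347)])}
for n in C:
    p=env.camera_params(n)
    f=lambda q,z:ray(p,[np.array(q)/6-.42+o[n]],z)[0]
    c=C[n];tr,tn=f(c['tr'],.002),f(c['tn'],.002);Tr,Tn=f(c['Tr'],.018),f(c['Tn'],.018)
    tip=(tr+tn)/2;tail=(Tr+Tn)/2;d=tail-tip
    print(n,'tip',tip.round(3),'tail',tail.round(3),'len',np.hypot(*d[:2]).round(3),'w',np.linalg.norm(tr-tn).round(3),np.linalg.norm(Tr-Tn).round(3),'dir deg',np.degrees(np.arctan2(d[1],d[0])).round(1))
    print('board',[f(c[k],.04).round(3) for k in('bl','bn') if k in c])
    b=[f(q,.02) for q in c['B']];print('B',[np.linalg.norm(b[i]-b[j]).round(3) for i,j in((0,1),(0,2),(1,3),(2,3))],np.mean(b,0).round(3))
    # yellow/others: vise & obstacles
    print('vise top-ish',ray(p,[(200,300) if n=='scene' else (365,330)],.05).round(3), 'block',ray(p,[(301,345)],.03).round(3))
```

```text
scene tip [0.486 0.049 0.002] tail [0.477 0.159 0.018] len 0.111 w 0.052 0.059 dir deg 94.6
board [array([0.642, 0.017, 0.04 ])]
B [np.float64(0.065), np.float64(0.114), np.float64(0.114), np.float64(0.066)] [0.619 0.137 0.02 ]
vise top-ish [[0.511 0.374 0.05 ]] block [[0.286 0.235 0.03 ]]
side tip [0.489 0.051 0.002] tail [0.483 0.166 0.018] len 0.116 w 0.05 0.053 dir deg 92.8
board [array([0.65 , 0.022, 0.04 ]), array([0.47 , 0.019, 0.04 ])]
B [np.float64(0.063), np.float64(0.117), np.float64(0.119), np.float64(0.066)] [0.628 0.148 0.02 ]
vise top-ish [[0.399 0.386 0.05 ]] block [[0.522 0.433 0.03 ]]
```

A measures about 51 x 113 mm (smaller) and B about 65 x 116 mm, so A is the one, and its axis runs through the foot at about (0.49, 0.00). Next I'll plan the travel and check nearby obstacles.

```bash
cat >> h.py <<'E'
from scipy.spatial.transform import Rotation as Ro
def rot(s): q=s['tool_rot']; return Ro.from_quat([q[1],q[2],q[3],q[0]])
GOAL=lambda yaw: Ro.from_matrix(np.array([[-np.sin(yaw),np.cos(yaw),0],[np.cos(yaw),np.sin(yaw),0],[0,0,-1]]).T) # tool y along world yaw? see plan
def plan(pos,yaw=0.,s=None,R0=None,p0=None):
    """tool y along +-world x turned by yaw, z down; prints shift units and rotvec deg from state"""
    s=s or env.read_state();R=R0 or rot(s);p=s['position'] if p0 is None else p0
    y=np.array([np.cos(yaw),np.sin(yaw),0]);best=None
    for sg in(1,-1):
        z=np.array([0,0,-1.]);yy=sg*y;G=Ro.from_matrix(np.c_[np.cross(yy,z),yy,z])
        v=(R.inv()*G).as_rotvec(degrees=True)
        if best is None or np.linalg.norm(v)<np.linalg.norm(best): best=v
    return (R.inv().apply(np.array(pos)-p)/.03).round(2),best.round(1)
E
python3 - <<'E'
from h import *
p=env.camera_params('scene')
print('white box base corners',ray(p,[(443,232),(523,268)],0).round(2),'top',ray(p,[(440,155),(520,205)],.15).round(2))
print('yellow',ray(p,[(278,318),(298,325)],.035).round(3),'toolbox',ray(p,[(283,225),(330,232)],0).round(2))
for w in((.43,-.38,.26),(.5,-.1,.26),(.48,.2,.2)): print(w,plan(w))
E
```

```text
white box base corners [[ 0.55 -0.38  0.  ]
 [ 0.29 -0.43  0.  ]] top [[ 0.75 -0.53  0.15]
 [ 0.36 -0.45  0.15]]
yellow [[0.383 0.241 0.035]
 [0.34  0.214 0.035]] toolbox [[ 0.83  0.01  0.  ]
 [ 0.72 -0.09  0.  ]]
(0.43, -0.38, 0.26) (array([10.03, -5.36, -0.41]), array([ -0.1,  -0.1, -73.1]))
(0.5, -0.1, 0.26) (array([ 14.98, -13.61,  -0.39]), array([ -0.1,  -0.1, -73.1]))
(0.48, 0.2, 0.2) (array([ 17.25, -23.37,   1.63]), array([ -0.1,  -0.1, -73.1]))
```

Emit:
jog_arm(
  targets=[
    [0,0,-1.3,0,0,0,1],
    [0,0,-2.6,0,0,0,1],
    [0,0,-3.5,0,0,-5,1],
    [1.2,-0.6,-3.5,0,0,-11,1],
    [2.4,-1.2,-3.5,0,0,-17,1],
    [3.6,-1.9,-3.5,0,0,-23,1],
    [4.8,-2.6,-3.5,0,0,-29,1],
    [6,-3.2,-3.5,0,0,-35,1],
  ],
)

```text
t: 0.77
position: [0.334, -0.4756, 0.3531]
tool_rot: [-0.001, 0.898, 0.44, -0.0]
wrist_force: [1.2, -0.3, -0.0]
grip_width: 0.003
grasp_force: 0.0
```

Run:
```python
from h import *
for w in((.5,-.15,.33),(.48,.05,.28),(.48,.2,.2)): print(w,plan(w,np.radians(4)))
```

```text
(0.5, -0.15, 0.33) (array([11.97, -2.28,  0.78]), array([ -0.1,  -0. , -41.8]))
(0.48, 0.05, 0.28) (array([16.82, -6.89,  2.45]), array([ -0.1,  -0. , -41.8]))
(0.48, 0.2, 0.2) (array([20.77, -9.95,  5.12]), array([ -0.1,  -0. , -41.8]))
```

Emit:
jog_arm(
  targets=[
    [1.2,-0.25,0,0,0,-6,1],
    [2.5,-0.5,0.1,0,0,-12,1],
    [3.8,-0.75,0.2,0,0,-18,1],
    [5.1,-1,0.3,0,0,-24,1],
    [6.4,-1.3,0.4,0,0,-30,1],
    [7.7,-1.5,0.5,0,0,-36,1],
    [9,-1.8,0.6,0,0,-41.8,1],
    [10.3,-2,0.7,0,0,-41.8,1],
  ],
)

```text
t: 1.43
position: [0.4765, -0.1957, 0.332]
tool_rot: [-0.0, 0.683, 0.731, -0.0]
wrist_force: [0.7, -0.8, -0.1]
grip_width: 0.003
grasp_force: 0.0
```

Emit:
jog_arm(
  targets=[
    [1.3,0,0.2,0,0,0,1],
    [2.6,0,0.4,0,0,0,1],
    [3.9,0,0.6,0,0,0,1],
    [5.2,0,0.8,0,0,0,1],
    [6.5,0,1,0,0,0,1],
    [7.8,0,1.2,0,0,0,1],
    [9.1,0,1.4,0,0,0,1],
    [10,0,1.6,0,0,0,1],
  ],
)

```text
t: 2.1
position: [0.4562, 0.1057, 0.2842]
tool_rot: [-0.001, 0.682, 0.731, 0.001]
wrist_force: [-0.7, 0.2, 0.1]
grip_width: -0.002
grasp_force: 0.0
```

Run:
```python
from h import *
s=env.read_state();print(s['position'],s['t'],s['wrist_force'])
p=env.camera_params('wrist');im=env.camera('wrist')
np.savez('w1.npz',im=im,**{k:np.array(v) for k,v in p.items()})
cv2.imwrite('pics/wrist1.png',cv2.cvtColor(im,cv2.COLOR_RGB2BGR))
print(proj(p,[(.49,.003,.044),(.487,.05,0),(.48,.162,.009)]))
print(plan((.48,.2,.2),np.radians(4)))
```

```text
[0.45616538 0.10574855 0.28416715] 2.1 [-0.66034485  0.24453797  0.13093585]
[[346.21112162 298.24678191]
 [344.59646935 236.33416049]
 [348.27230328 122.41374501]]
(array([2.87, 1.07, 2.8 ]), array([-0.1, -0.4,  0.4]))
```

View pics/wrist1.png

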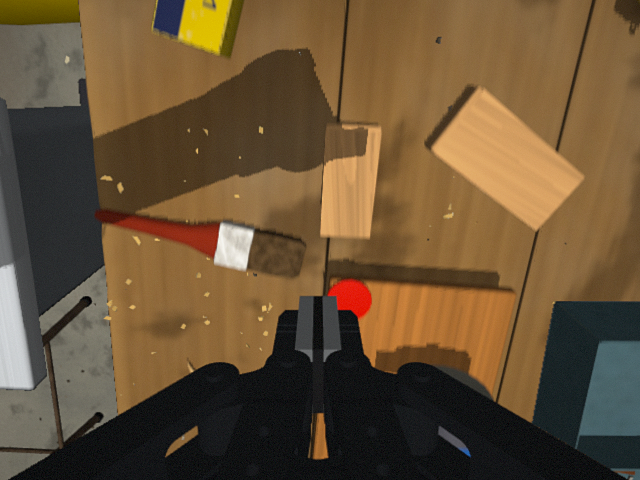

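The wrist view shows the wedge corners at (321,236), (370,239), (328,123) and (382,125), the pad at (352,299), and the board's left edge running from about (332,279) to (516,291). I'll refine the poses from it.

Run:
```python
from h import *
d=np.load('w1.npz');p={k:d[k] for k in d.files};p={k:(float(v) if v.ndim==0 else v) for k,v in p.items()}
k,l,st,c=cv2.connectedComponentsWithStats(red(d['im']))
for i in range(1,k):
    if np.hypot(*(c[i]-(352,299)))<20 and st[i,4]>100: print('pad',c[i],st[i],ray(p,[c[i]],.044).round(4))
t=ray(p,[(321,236),(370,239)],.002);T=ray(p,[(328,123),(382,125)],.018)
tip,tail=t.mean(0),T.mean(0);v=tail-tip
print(tip,tail,np.linalg.norm(v[:2]),np.linalg.norm(t[0]-t[1]),np.linalg.norm(T[0]-T[1]),np.degrees(np.arctan2(v[1],v[0])))
b=ray(p,[(332,279),(516,291)],.04);print(b,np.degrees(np.arctan2(*(b[1]-b[0])[1::-1])))
print(plan((tail[0],.195,.2),np.radians(4)))
```

```text
pad [351.51896392 296.27474561] [ 328  279   44   39 1081] [[0.4948 0.0054 0.044 ]]
[0.48786178 0.04948893 0.002     ] [0.48544297 0.16156366 0.018     ] 0.11210083390849265 0.04951165811054101 0.04808089850857792 91.23637234169679
[[0.47528786 0.02011843 0.04      ]
 [0.6503886  0.01970337 0.04      ]] -0.13581112577728346
(array([2.69, 1.24, 2.8 ]), array([-0.1, -0.4,  0.4]))
```

Emit:
jog_arm(
  targets=[
    [1,0.3,0.6,0,0,1,1],
    [2,0.7,1.4,0,0,2,1],
    [3.2,1,2.2,0,0,2,1],
    [3.4,1,3.4,0,0,2,1],
    [3.4,1,4.6,0,0,2,1],
    [3.4,1,5.8,0,0,2,1],
    [3.4,1,6.8,0,0,2,1],
    [3.4,1,7,0,0,2,1],
  ],
)

```text
t: 2.82
position: [0.4777, 0.2033, 0.0696]
tool_rot: [-0.002, 0.697, 0.718, -0.005]
wrist_force: [-0.5, -0.0, -0.3]
grip_width: -0.002
grasp_force: 0.0
```

Run:
```python
from h import *
s=env.read_state();print(s['position'],s['t'],s['wrist_force'])
print(plan((.486,.205,.021),np.radians(2)))
```

```text
[0.47768897 0.20331424 0.06959404] 2.8167 [-0.45132507 -0.04324607 -0.27201213]
(array([0.06, 0.29, 1.62]), array([-0.5,  0.3, -0.3]))
```

Emit:
jog_arm(
  targets=[
    [0,0.2,0.4,0,0,0,1],
    [0,0.3,0.8,0,0,0,1],
    [0,0.3,1.2,0,0,0,1],
    [0,0.3,1.4,0,0,0,1],
    [0,0.3,1.5,0,0,0,1],
    [0,0.3,1.55,0,0,0,1],
    [0,0.3,1.55,0,0,0,1],
    [0,0.3,1.55,0,0,0,1],
  ],
)

```text
t: 3.48
position: [0.4902, 0.206, 0.0286]
tool_rot: [0.0, 0.697, 0.717, 0.001]
wrist_force: [1.1, -0.5, 0.8]
grip_width: -0.001
grasp_force: 0.0
```

Emit:
jog_arm(
  targets=[
    [0,-0.1,0.22,0,0,0,1],
    [-0.5,-0.1,0.22,0,0,0,1],
    [-0.9,-0.1,0.22,0,0,0,1],
    [-1.2,-0.1,0.22,0,0,0,1],
    [-1.5,-0.1,0.22,0,0,0,1],
    [-1.8,-0.1,0.22,0,0,0,1],
    [-2.1,-0.1,0.22,0,0,0,1],
    [-2.1,-0.1,0.22,0,0,0,1],
  ],
)

```text
t: 4.15
position: [0.4888, 0.1397, 0.0212]
tool_rot: [0.001, 0.698, 0.716, -0.001]
wrist_force: [-0.1, -0.0, -0.6]
grip_width: -0.004
grasp_force: 0.0
```

Run:
```python
from h import *
s=env.read_state();print(s['position'],s['t'],s['wrist_force'])
p=env.camera_params('side');im=env.camera('side')
w=cv2.resize(im[210:310,270:400],None,fx=5,fy=5,interpolation=cv2.INTER_CUBIC)
cv2.imwrite('pics/side2.png',cv2.cvtColor(w,cv2.COLOR_RGB2BGR))
```

```text
[0.48876466 0.13970955 0.02117096] 4.15 [-0.1154162 -0.0470507 -0.6280159]
```

View pics/side2.png

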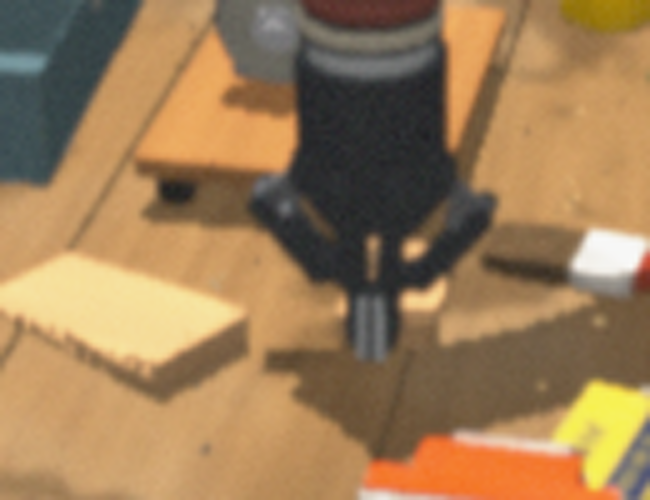

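The side crop shows the fingers at (372,340) against the wedge's tail, which spans about 340–443, so they sit about 5 mm to its rear (+x). No contact force yet beyond friction. I'll push on to first contact with the foot, shifting the line about 5 mm toward -x.

Run:
```python
from h import *
p=env.camera_params('scene');im=env.camera('scene')
w=cv2.resize(im[230:310,270:380],None,fx=7,fy=7,interpolation=cv2.INTER_CUBIC)
cv2.imwrite('pics/scene2.png',cv2.cvtColor(w,cv2.COLOR_RGB2BGR))
```

```text
(no output)
```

View pics/scene2.png

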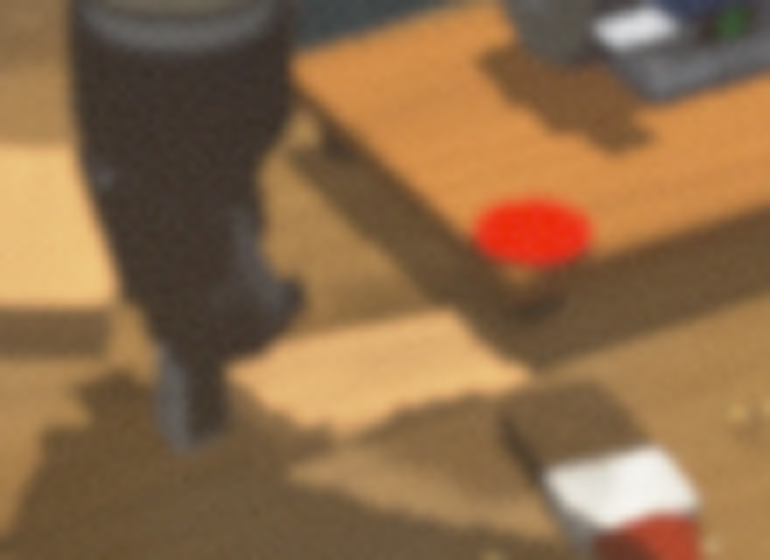

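Crop: thin end corners are at about (455,310) and (530,375), the near thick corner at about (340,432), and the foot at (530,300).

Run:
```python
from h import *
p=env.camera_params('scene')
f=lambda q,z:ray(p,[np.array(q)/7-.43+(270,230)],z)[0].round(4)
print(f((455,310),.002),f((530,375),.002),'Tn',f((340,432),.018),'finger tip bottom',f((190,447),.004),'pad',f((534,232),.044),'foot',f((532,312),.007))
```

```text
[0.5131 0.0176 0.002 ] [0.4632 0.0159 0.002 ] Tn [0.447 0.104 0.018] finger tip bottom [0.4824 0.1446 0.004 ] pad [ 0.4888 -0.0007  0.044 ] foot [ 0.4914 -0.0025  0.007 ]
```

Emit:
jog_arm(
  targets=[
    [-0.2,-0.1,0,0,0,0,1],
    [-0.4,-0.1,0,0,0,0,1],
    [-0.6,-0.1,0,0,0,0,1],
    [-0.8,-0.1,0,0,0,0,1],
    [-1,-0.1,0,0,0,0,1],
    [-1.1,-0.1,0,0,0,0,1],
    [-1.1,-0.1,0,0,0,0,1],
    [-1.1,-0.1,0,0,0,0,1],
  ],
)

```text
t: 4.92
position: [0.4865, 0.109, 0.0211]
tool_rot: [0.0, 0.697, 0.717, -0.0]
wrist_force: [-0.8, 0.7, -0.3]
grip_width: -0.002
grasp_force: 0.0
```

Emit:
jog_arm(
  targets=[
    [-0.05,0,0,0,0,0,1],
    [-0.1,0,0,0,0,0,1],
    [-0.15,0,0,0,0,0,1],
    [-0.2,0,0,0,0,0,1],
    [-0.25,0,0,0,0,0,1],
    [-0.3,0,0,0,0,0,1],
    [-0.3,0,0,0,0,0,1],
    [-0.3,0,0,0,0,0,1],
  ],
)

```text
t: 5.58
position: [0.4868, 0.1004, 0.0213]
tool_rot: [0.0, 0.697, 0.717, -0.0]
wrist_force: [-1.3, -1.1, 0.6]
grip_width: -0.001
grasp_force: 0.0
```

Emit:
jog_arm(
  targets=[
    [-0.04,0,0,0,0,0,1],
    [-0.08,0,0,0,0,0,1],
    [-0.12,0,0,0,0,0,1],
    [-0.16,0,0,0,0,0,1],
    [-0.2,0,0,0,0,0,1],
    [-0.2,0,0,0,0,0,1],
    [-0.2,0,0,0,0,0,1],
    [-0.2,0,0,0,0,0,1],
  ],
)

```text
t: 6.25
position: [0.487, 0.0944, 0.0212]
tool_rot: [0.0, 0.697, 0.717, -0.0]
wrist_force: [0.9, -0.2, -0.4]
grip_width: -0.003
grasp_force: 0.0
```

Emit:
jog_arm(
  targets=[
    [-0.03,0,0,0,0,0,1],
    [-0.07,0,0,0,0,0,1],
    [-0.1,0,0,0,0,0,1],
    [-0.14,0,0,0,0,0,1],
    [-0.17,0,0,0,0,0,1],
    [-0.17,0,0,0,0,0,1],
    [-0.17,0,0,0,0,0,1],
    [-0.17,0,0,0,0,0,1],
  ],
)

```text
t: 6.92
position: [0.4872, 0.0901, 0.0213]
tool_rot: [-0.0, 0.696, 0.718, 0.0]
wrist_force: [-0.3, 1.9, 0.1]
grip_width: -0.003
grasp_force: 1.1
```

Emit:
jog_arm(
  targets=[
    [-0.03,0,0,0,0,0,1],
    [-0.05,0,0,0,0,0,1],
    [-0.08,0,0,0,0,0,1],
    [-0.1,0,0,0,0,0,1],
    [-0.13,0,0,0,0,0,1],
    [-0.13,0,0,0,0,0,1],
    [-0.13,0,0,0,0,0,1],
    [-0.13,0,0,0,0,0,1],
  ],
)

```text
t: 7.58
position: [0.4875, 0.088, 0.0214]
tool_rot: [-0.001, 0.696, 0.718, 0.002]
wrist_force: [-1.1, 6.3, -1.3]
grip_width: 0.0
grasp_force: 3.1
```

Emit:
jog_arm(
  targets=[
    [-0.03,0,0,0,0,0,1],
    [-0.05,0,0,0,0,0,1],
    [-0.08,0,0,0,0,0,1],
    [-0.1,0,0,0,0,0,1],
    [-0.13,0,0,0,0,0,1],
    [-0.13,0,0,0,0,0,1],
    [-0.13,0,0,0,0,0,1],
    [-0.13,0,0,0,0,0,1],
  ],
)

```text
t: 8.25
position: [0.4878, 0.0867, 0.0215]
tool_rot: [-0.002, 0.695, 0.719, 0.004]
wrist_force: [-0.7, 9.8, -1.6]
grip_width: 0.0
grasp_force: 4.9
```

Emit:
jog_arm(
  targets=[
    [0.3,0,0,0,0,0,1],
    [0.8,0,0,0,0,0,1],
    [1.2,0,0,0,0,0,1],
    [1.2,0,-1,0,0,0,1],
    [1.2,0,-2.2,0,0,0,1],
    [1.2,0,-3.4,0,0,0,1],
    [1.2,0,-4.2,0,0,0,1],
    [1.2,0,-4.2,0,0,0,1],
  ],
)

```text
t: 8.92
position: [0.4891, 0.1182, 0.152]
tool_rot: [0.003, 0.697, 0.717, 0.004]
wrist_force: [0.5, -0.3, 0.3]
grip_width: -0.0
grasp_force: 0.0
```

Run:
```python
from h import *
s=env.read_state();print(s['position'],s['t'],s['wrist_force'])
p=env.camera_params('side');im=env.camera('side')
w=cv2.resize(im[200:300,290:400],None,fx=6,fy=6,interpolation=cv2.INTER_CUBIC)
cv2.imwrite('pics/side3.png',cv2.cvtColor(w,cv2.COLOR_RGB2BGR))
for n,px in(('scene',(346,264)),('side',(352,242))):
    p=env.camera_params(n);q=env.camera(n)
    k,l,st,c=cv2.connectedComponentsWithStats(red(q))
    for i in range(1,k):
        if st[i,4]>25 and np.hypot(*(c[i]-px))<20: print('pad',n,c[i],st[i],ray(p,[c[i]],.044).round(4))
print(plan((.493,0,.12)))
```

```text
[0.48910958 0.11816962 0.1519831 ] 8.9167 [ 0.45869471 -0.28226387  0.25296496]
pad scene [345.63106796 263.05825243] [338 259  16   9 103] [[0.4877 0.0006 0.044 ]]
pad side [352.34939759 241.8313253 ] [346 239  14   7  83] [[0.4934 0.0048 0.044 ]]
(array([-3.89,  0.13,  0.9 ]), array([-0.1,  0.1,  1.6]))
```

View pics/side3.png

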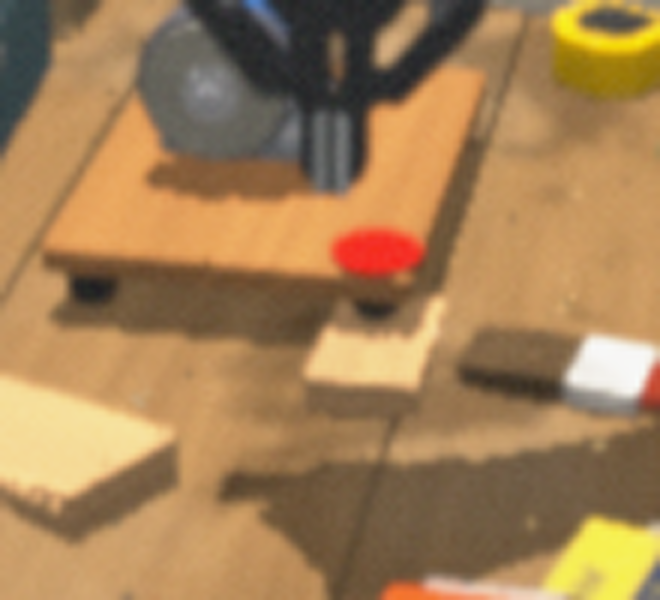

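The side crop shows the foot (375,305) sitting on the wedge near its middle line (wedge tail at 305–420), and the pad hasn't moved. Next is the press.

Emit:
jog_arm(
  targets=[
    [-1,0,0,0,0,1.6,1],
    [-2.2,0,0,0,0,1.6,1],
    [-3.3,0,0,0,0,1.6,1],
    [-3.75,0,0.4,0,0,1.6,1],
    [-3.75,0,1.2,0,0,1.6,1],
    [-3.75,0,2,0,0,1.6,1],
    [-3.75,0,2.4,0,0,1.6,1],
    [-3.75,0,2.4,0,0,1.6,1],
  ],
)

```text
t: 9.73
position: [0.4863, 0.0044, 0.0713]
tool_rot: [-0.003, 0.707, 0.708, -0.004]
wrist_force: [-0.0, -0.1, 0.6]
grip_width: 0.001
grasp_force: 0.0
```

Emit:
jog_arm(
  targets=[
    [0,0,0.1,0,0,0,1],
    [0,0,0.2,0,0,0,1],
    [0,0,0.25,0,0,0,1],
    [0,0,0.3,0,0,0,1],
    [0,0,0.33,0,0,0,1],
    [0,0,0.36,0,0,0,1],
    [0,0,0.36,0,0,0,1],
    [0,0,0.36,0,0,0,1],
  ],
)

```text
t: 10.4
position: [0.4898, 0.0053, 0.0646]
tool_rot: [0.0, 0.707, 0.708, 0.0]
wrist_force: [1.0, -0.3, -0.1]
grip_width: -0.001
grasp_force: 0.0
```

Emit:
jog_arm(
  targets=[
    [0,0,0.03,0,0,0,1],
    [0,0,0.06,0,0,0,1],
    [0,0,0.09,0,0,0,1],
    [0,0,0.12,0,0,0,1],
    [0,0,0.15,0,0,0,1],
    [0,0,0.17,0,0,0,1],
    [0,0,0.17,0,0,0,1],
    [0,0,0.17,0,0,0,1],
  ],
)

```text
t: 11.07
position: [0.4897, 0.0053, 0.061]
tool_rot: [0.001, 0.706, 0.708, -0.0]
wrist_force: [-3.5, -0.3, 13.9]
grip_width: -0.001
grasp_force: 7.2
```

Emit:
jog_arm(
  targets=[
    [0,0,0,0,0,0,1],
    [0,0,0,0,0,0,1],
    [0,0,0,0,0,0,1],
    [0,0,0,0,0,0,1],
    [0,0,0,0,0,0,1],
    [0,0,0,0,0,0,1],
    [0,0,0,0,0,0,1],
    [0,0,0,0,0,0,1],
  ],
)

```text
t: 11.73
position: [0.4897, 0.0053, 0.0609]
tool_rot: [0.001, 0.706, 0.708, -0.0]
wrist_force: [-2.1, -0.0, 14.2]
grip_width: -0.003
grasp_force: 7.2
```

Run:
```python
from h import *
for i in range(4):
    im=env.camera('side');print(env.read_state()['wrist_force'].round(1))
w=cv2.resize(im[200:300,290:400],None,fx=6,fy=6,interpolation=cv2.INTER_CUBIC)
cv2.imwrite('pics/side4.png',cv2.cvtColor(w,cv2.COLOR_RGB2BGR))
```

```text
[-2.9 -1.4 13.8]
[-2.4 -0.6 13.8]
[-2.9  0.1 14.4]
[-3.4 -0.3 14.8]
```

View pics/side4.png

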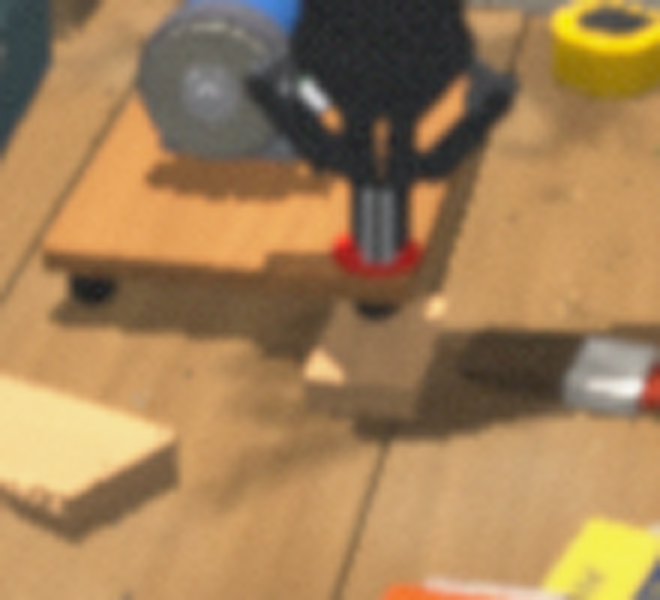

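The fingers are in the middle of the red pad at (378,250) pressing with about 14 N. The board is level, the wedge is under the foot and the fingers are clear of it. Handing in.

```bash
python3 -c "
from cell import env
print(env.sign_off())"
```

```text
the job is handed in; nothing more can be done
None
```

I pushed the smaller wedge under the short foot and handed the job in with the fingertips pressing the red pad at about 14 N; in the last picture the grinder looks level and unmoved, but sign-off returned no verdict.

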